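# Clamp a glued panel in the small screw press

### The job

Put the glued wooden panel under pressure in the small bench press: first push the pulled-out tray fully home, then screw the press down by its bar knob (clockwise) until the sprung foot holds the panel firmly, its pad pushed about 3 mm back into its sleeve. Do not screw on much further, which would crush the panel; leave the things round the press alone.

Things in the scene. Friction and masses are not known exactly. Their poses are not given: they have to be found in the camera images.
- press: Small grey cast C-frame screw press fixed to the bench. Origin on the bench straight below the screw's vertical axis; x points from the open front, where the tray comes out, back to the column; z up. Base plate 166 x 172 x 12 mm; column at x = 61 to 91 mm; the arm overhangs the axis, 46 mm wide, top 130 mm above the bench (nut 136 mm).
- tray (a joint): Aluminium tray that slides in the press's rails along its x. 0 = fully home against a hard stop (panel centred below the foot); positive = pulled out to the front, m (starts at about 0.045). Dry friction about 3 N.
- tray_lug (a point): Centre of the top of the black upright pull lug at the tray's front: 30 mm wide (press's y), 12 mm thick (x), 40 mm tall, top 55 mm above the bench; 118 mm in front of the screw axis when the tray is home. Push its front face towards the column, or take it from above across its 30 mm.
- tray_mid (a point): Centre of the tray's floor (104 x 138 mm, 23 mm above the bench, with a 5 mm rim); axes like the press's.
- knob_grip (a point): Centre of the black bar knob on top of the screw: 60 mm long (this point's x), 14 mm thick (y), 24 mm tall; z up; turns with the knob. At the start 192 to 196 mm above the bench. A collar of radius 11 mm ends 24 mm under it, then only the screw, radius 8 mm, down to the nut.
- panel: Loose glued wooden panel, 90 x 119 x 10 mm, lying flat in the tray. Origin at the centre of its underside, z up; its top is 33 mm above the bench.
- spindle: The screw with all it carries (knob, sleeve, foot); rises and sinks; this frame does not turn. Origin on the screw's axis, 100 mm below the knob bar's centre. The round rubber pad of the foot (diameter 28 mm) hangs 48 mm below this origin on average, but up to 8 mm higher or lower from start to start, which is not measured: first touch must be felt (torque rises) or seen.
- small_weight: Bystander, to be left alone: brass weight with a knob, 50 mm wide, 59 mm tall, left of the press. Origin at the centre of its underside.
- clamp: Bystander, to be left alone: small G-clamp, 63 x 120 x 15 mm, lying right of the press. Origin at the centre of its underside.
- rubber_eraser: Bystander, to be left alone: eraser, 20 x 42 x 12 mm, left of the tray's front. Origin at the centre of its underside.
- vial: Bystander, to be left alone: capped glass vial, 23 mm wide, 51 mm tall, right of the tray's front. Origin at the centre of its underside.
- nut (a point): Centre of the brass nut's top, on the screw axis, 136 mm above the bench; fixed. Clockwise (from above) lowers knob, screw and foot by 6.4 mm per radian (40 mm a turn), 44 mm at most. Friction 0.16 Nm while turning, so it stays where left. Each newton on the foot adds 0.0064 Nm; with the hand held still after a small turn, it feels 0.7 to 1 times this load torque and next to none of the friction.
- screw_end (a point): Lower end of the screw, 26 mm below the spindle's origin. Here a brass sleeve (diameter 25 mm) holds the foot: a sprung plunger with the rubber pad, which does not turn. The spring pushes with 4 N at first touch and 3 N more per mm the pad is pushed up into the sleeve (13 mm at most). Untouched, 13 mm of bright plunger shows between pad and sleeve.

How it is judged (in metres and radians):
On the way, in this order (a step that is already met when the one before it is completed fails the run):
1. the tray is fully home with the foot still clear of the panel (value of joint tray below 0.004 m and horizontal distance between panel and tray_mid below 0.008 m and contact force between spindle and panel below 0.2 N), for 0.2 s.
2. the foot presses the panel firmly (value of joint tray below 0.004 m and contact force between spindle and panel above 8 N), for 0.3 s.
At the end, for the whole second after the job is handed in: The tray is home within 4 mm, the panel lies flat and within 8 mm of the tray's middle, and the foot presses on it with 8 to 17 N (pad pushed 1.3 to 4.3 mm into its sleeve), knob released (all of step 2 and horizontal distance between panel and tray_mid below 0.008 m and angle between panel's own z axis and vertical below 0.05 rad and contact force between spindle and panel below 17 N and linear speed of panel below 0.01 m/s); the robot touches nothing.
It fails at once if the panel is crushed: the foot presses with more than 25 N (pad pushed in over 7 mm) (contact force between spindle and panel above 25 N).
It fails at once if a bystander is pushed more than 20 mm or knocked over (distance of any of small_weight, clamp, rubber_eraser, vial from where it was at the start of the episode above 0.02 m or angle between any of small_weight, clamp, rubber_eraser, vial's own z axis and vertical above 0.5 rad).
It also fails if it takes over 72 s, if anything falls off the work surface, if the arm or the gripper's body presses on something with over 40 N, if the wrist force passes 120 N, or if a joint passes its speed limit or range.

### The arm

A 6-joint arm with a two-finger parallel gripper is mounted at the origin on a cart in front of the work surface, level with it; the furniture and walls round the work are solid. World frame = base frame: x ahead of the robot, y to its left, z up, the work surface at z = 0. Lengths are in m, angles in degrees, forces in N, time in s.
With the tool pointing down it reaches from about 0.375 to 0.9 m from the base axis. Payload 3.1 kg.
Tool frame: the origin (TCP) lies midway between the tips of the shut fingers; the grasp point (between the pads) lies 19 mm behind it; z points along the fingers, y is the line along which they close (so a half turn about z gives the same grasp; the last joint's range is limited). The gripper opens to 87 mm and grips with 3 to 60 N. Pads are 19 mm wide; open, the fingers measure 117 mm over their backs; the gripper's body (75 mm by 190 mm) begins 51 mm behind the grasp point.
Start: joints at [-77.722, 30.224, 82.088, -0, 67.689, -10.227], TCP at [0.239, -0.577, 0.223] pointing down, gripper open.
Joint ranges: [-176.69, 176.69], [-43.24, 126.21], [12.49, 139.97], [-82, 262], [0, 151.66], [-163.58, 163.58]. Speed limits (degrees/s): [159.86, 159.86, 180, 180, 180, 180].

### API

Orientations are given as a 3x3 rotation matrix whose columns are the frame's x, y, z axes.
In Python, from rig import bot gives the robot as it stands.
- The arm moves only by the shell command python3 steer.py, which reads ROWS from standard input. ROWS is a JSON list that holds a single list of rows (three levels of brackets), with 1 to 20 rows, each of 7 numbers: dx, dy, dz in units of 50 mm, then a rotation vector rx, ry, rz in units of 2 degrees, then the opening from 0.0 (shut) to 1.0 (fully open); each row is the pose to reach, as a shift and turn from the pose commanded when the command began, along the tool's axes at that moment; what a row does not reach only later rows make up. A row lasts 1/10 s, in which the tool goes at most 0.05 m and 8.59 degrees, less where a joint would pass 70% of its speed; a pose out of reach is approached as far as the arm can. The fingers move at their own pace and stop on an object; the grip force is fixed at half the most. Time passes only in rows, so rows that do not move let the fingers close. It prints the time, the measured TCP pose, the force, the opening and the grip force at its end. Input that does not fit is refused with a message, and nothing moves.
- bot.read_state(): the state, without advancing time (a new reading comes with each control period).
- bot.capture(name): name is "side" or "top" or "wrist"; returns a dict with "color" (384x512x3 uint8, red, green, blue), "K" (3x3 intrinsics, pixels), "view" (4x4, takes a point from world to camera coordinates); the wrist camera has in their place "mount" (4x4, takes a point from camera to tool coordinates, whose origin is the TCP and whose axes are the flange's). Camera axes: x right, y up, looking along -z (the intrinsics and any distortion apply to the point x, -y, -z); pixel columns grow to the right and rows downward; lengths in m; the calibration is good to about 2 mm. A picture is of the moment at which its call begins: read the wrist's pose just before it. There is no depth.
- bot.hand_in(): hands the job in; it is judged then, once.
The state is a dict: "time_s": time; "joint_positions": joint angles; "qvel": joint speeds; "tau": joint torques, N m; "position": TCP position; "tcp_rot": TCP orientation; "force": force on the tool from outside, world axes, zero at the start; "moment": the same for the moment, N m; "opening": opening from 0.0 (shut) to 1.0 (fully open); "grasp_force": force on a finger pad.
Only numpy, scipy, OpenCV 4.12 (cv2) and the standard library are available. Lean on these libraries where they do the work, as an engineer would, in place of code of your own. Each camera call takes 0.05 s, during which the arm holds its last target. There are 200 camera calls.

## Working session

There is one attempt and no reset: what is moved stays moved. The work goes in short steps, Python scripts to look and compute and a shell command to move; the robot and the scene stay as the last step left them, time stands still between calls to the robot, and variables do not carry over. Pictures are saved under pics/ and viewed, at most 10 in all, crops included, and the job is handed in when it is done.

```bash
ls; mkdir -p pics; python3 - <<'E'
from rig import bot
import cv2,numpy as np
s=bot.read_state();print(s)
for n in("side","top"):
    c=bot.capture(n);cv2.imwrite(f"pics/{n}0.png",c["color"][:,:,::-1]);print(n,c["K"],c["view"])
    np.savez(f"{n}.npz",K=c["K"],V=c["view"])
    print([k for k in c])
E
```

```text
pics
rig.py
steer.py
{'time_s': 0.0, 'joint_positions': array([-7.77239465e+01,  3.02766774e+01,  8.21567456e+01,  2.06668532e-03,
        6.76874448e+01, -1.02294233e+01]), 'qvel': array([-0.07843368, -0.02100479,  0.04020594, -0.08654864, -0.02038053,
       -0.13738851]), 'tau': array([-6.63575083e-04, -4.40047753e+01, -1.76594585e+01,  6.33482030e-02,
        5.81541855e-02, -1.56909950e-04]), 'position': array([ 0.23909135, -0.57667698,  0.22159416]), 'tcp_rot': array([[ 9.23848288e-01,  3.82758628e-01, -4.15927809e-04],
       [ 3.82758637e-01, -9.23846063e-01,  2.06839899e-03],
       [ 4.07444293e-04, -2.07008683e-03, -9.99997774e-01]]), 'force': array([-0.09145919,  0.05035482, -0.20283394]), 'moment': array([ 0.00190662,  0.05756889, -0.01044717]), 'grasp_force': 0.0, 'opening': 0.9980176748815114}
side [[404.82313073   0.         243.70622073]
 [  0.         404.82313073 191.35111223]
 [  0.           0.           1.        ]] [[-0.5615612  -0.82725881 -0.01708433  0.53991995]
 [ 0.45964196 -0.32905047  0.824897   -0.33459507]
 [-0.68802492  0.45537748  0.56502483 -0.62590782]
 [ 0.          0.          0.          1.        ]]
['color', 'K', 'view']
top [[399.08406412   0.         259.10334875]
 [  0.         399.08406412 195.39012917]
 [  0.           0.           1.        ]] [[ 0.01483072 -0.99985617 -0.00822679  0.20283277]
 [ 0.99631458  0.01408202  0.08461061 -0.65085347]
 [-0.08448259 -0.00945131  0.99638013 -1.03758424]
 [ 0.          0.          0.          1.        ]]
['color', 'K', 'view']
```

View pics/side0.png

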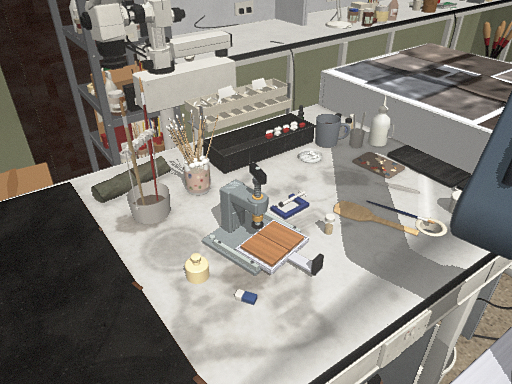

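View pics/top0.png

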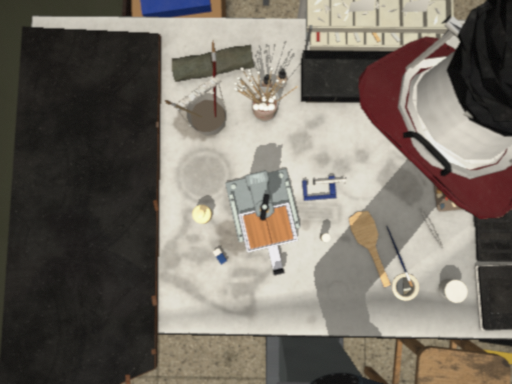

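The press is near side px (258,215) and top px (265,208), the lug near side (316,264) and top (278,268). I'll enlarge both views.

```bash
python3 - <<'E'
import cv2,numpy as np
a=cv2.imread("pics/side0.png")[150:310,180:345];b=cv2.imread("pics/top0.png")[160:280,190:350]
cv2.imwrite("pics/sc.png",cv2.resize(a[:145],None,fx=4.8,fy=4.8*.85,interpolation=3)) if 0 else cv2.imwrite("pics/sc.png",cv2.resize(a[:150],None,fx=4,fy=4,interpolation=3))
cv2.imwrite("pics/tc.png",cv2.resize(b,None,fx=5,fy=5,interpolation=3))
E
```

```text
(no output)
```

View pics/sc.png

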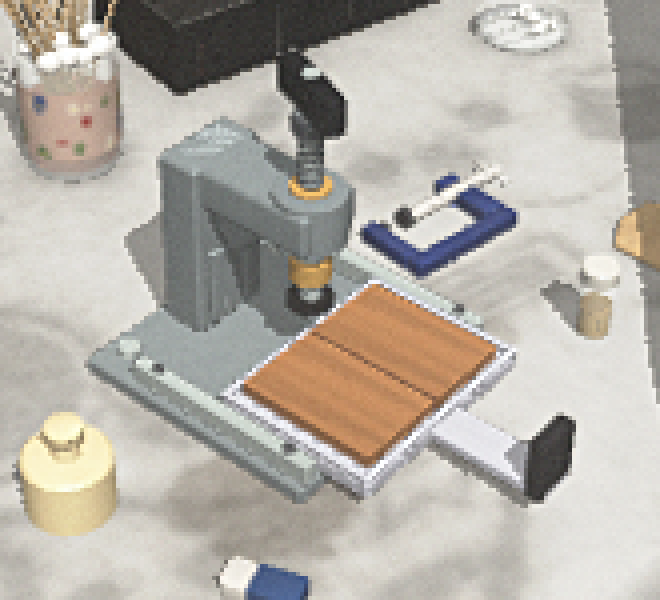

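View pics/tc.png

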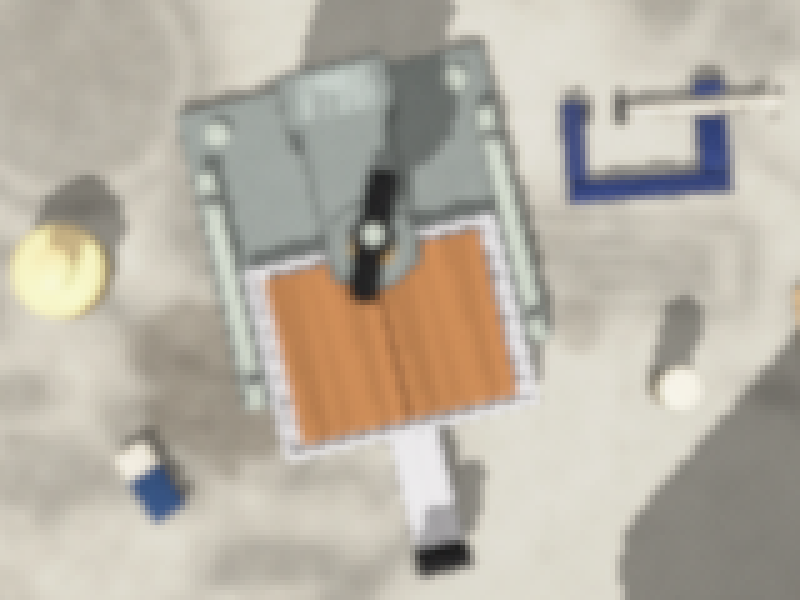

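Lug top centre: side crop (552,433), top crop (443,557). Knob top dot: side crop (311,72), top crop (372,235). Bar ends in the top crop: (381,172) and (366,298). Panel corners in the side crop: (372,285), (497,352), (372,462), (247,385); in the top crop: (270,283), (483,230), (515,393), (305,443).

```bash
cat > h.py <<'E'
import numpy as np
from scipy.optimize import least_squares
C={n:np.load(n+".npz") for n in("side","top")}
def proj(n,p):
    c=C[n];q=c["V"][:3,:3]@p+c["V"][:3,3];u=c["K"]@np.array([q[0],-q[1],-q[2]]);return u[:2]/u[2]
S=lambda x,y:np.array([x/4+180,y/4+150]);T=lambda x,y:np.array([x/5+190,y/5+160])
def tri(s,t):
    r=least_squares(lambda p:np.r_[proj("side",p)-s,proj("top",p)-t],[.6,.2,.1]);return r.x,np.sqrt(2*r.cost)
def onz(n,px,z): return np.r_[least_squares(lambda p:proj(n,np.r_[p,z])-px,[.6,.2]).x,z]
E
python3 - <<'E'
from h import *
np.set_printoptions(precision=4,suppress=True)
for n in C:print(n,-C[n]["V"][:3,:3].T@C[n]["V"][:3,3])
print("lug",tri(S(552,433),T(443,557)));k=tri(S(311,72),T(372,235));print("knob",k)
for s,t in zip([(372,285),(497,352),(372,462),(247,385)],[(483,230),(515,393),(305,443),(270,283)]):print("panel",tri(S(*s),T(*t)))
z=k[0][2]
a,b=onz("top",T(381,172),z),onz("top",T(366,298),z);print(a,b,np.degrees(np.arctan2(*(a-b)[1::-1])))
print("base/rails",[onz("top",T(*p),.012)[:2] for p in[(183,108),(485,40),(253,408),(545,335)]])
print("nut",onz("side",S(311,187),.136))
print("byst",[onz("top",T(*p),z)[:2] for p,z in[((60,270),.05),((680,388),.051),((150,480),.012),((570,190),.015),((725,185),.015)]])
E
```

```text
side [0.0264 0.6216 0.6389]
top [0.5578 0.2022 1.0906]
lug (array([0.451 , 0.1596, 0.0507]), np.float64(0.4199490532322307))
knob (array([0.6079, 0.1994, 0.2049]), np.float64(0.7460660445948856))
panel (array([0.6226, 0.1411, 0.0277]), np.float64(1.6327005098786456))
panel (array([0.5349, 0.1214, 0.027 ]), np.float64(0.3878277234914658))
panel (array([0.507 , 0.2324, 0.0261]), np.float64(0.5029567666221668))
panel (array([0.592 , 0.2535, 0.0285]), np.float64(1.1490162354762257))
[0.6353 0.1948 0.2049] [0.5792 0.2007 0.2049] -5.998461863711613
base/rails [array([0.6857, 0.3014]), array([0.7253, 0.1374]), array([0.5239, 0.2603]), array([0.5654, 0.1037])]
nut [0.6041 0.2032 0.136 ]
byst [array([0.5952, 0.3603]), array([0.5388, 0.0373]), array([0.4848, 0.3148]), array([0.6436, 0.091 ]), array([0.6475, 0.0074])]
```

The rows are not in the units I measure in: shifts go in units of 50 mm and turns go in units of 2 degrees. I convert before sending: -0.604 m is -12.08, 0.443 m is 8.86, -171.5 degrees is -85.75.

```bash
echo '[[[6.78, -4.28, 0, 0, 0, -35, 0], [6.78, -4.28, 0, 0, 0, -35, 0], [6.78, -4.28, 0, 0, 0, -35, 0], [6.78, -4.28, 0, 0, 0, -35, 0], [6.78, -4.28, 0, 0, 0, -35, 0], [6.78, -4.28, 0, 0, 0, -35, 0], [6.78, -4.28, 0, 0, 0, -35, 0], [6.78, -4.28, 0, 0, 0, -40, 0], [8.86, -12.08, 0.4, 0, 0, -85.75, 0], [8.86, -12.08, 0.4, 0, 0, -85.75, 0], [8.86, -12.08, 0.4, 0, 0, -85.75, 0], [8.86, -12.08, 0.4, 0, 0, -85.75, 0], [8.86, -12.08, 0.4, 0, 0, -85.75, 0], [8.86, -12.08, 0.4, 0, 0, -85.75, 0], [8.86, -12.08, 0.4, 0, 0, -85.75, 0], [8.86, -12.08, 0.4, 0, 0, -85.75, 0], [8.86, -12.08, 0.4, 0, 0, -85.75, 0], [8.86, -12.08, 0.4, 0, 0, -85.75, 0], [8.86, -12.08, 0.4, 0, 0, -85.75, 0], [8.86, -12.08, 0.4, 0, 0, -85.75, 0]]]' | python3 steer.py
python3 - <<'E'
from rig import bot
import cv2,numpy as np
s=bot.read_state();print(s["joint_positions"],s["position"],s["tcp_rot"],s["time_s"],s["force"])
c=bot.capture("wrist");print(c["K"],c["mount"]);cv2.imwrite("pics/w1.png",c["color"][:,:,::-1])
np.savez("w1.npz",K=c["K"],M=c["mount"],p=s["position"],R=s["tcp_rot"])
E
```

```text
time_s: 2.1
position: [0.4169, 0.1506, 0.2023]
tcp_rot: [[-0.969, -0.249, -0.001], [-0.249, 0.969, -0.0], [0.001, 0.0, -1.0]]
force: [-0.1, -0.8, 0.1]
opening: 0.004
grasp_force: 0.0
[ 5.35734216e+00  1.81347856e+01  1.08484225e+02 -1.72938801e-03
  5.34248472e+01 -9.90474848e+01] [0.41687215 0.15057247 0.20230582] [[-9.68557441e-01 -2.48788879e-01 -7.59857651e-04]
 [-2.48788880e-01  9.68557734e-01 -9.56029562e-05]
 [ 7.59750957e-04  9.64471789e-05 -9.99999707e-01]] 2.1 [-0.06671346 -0.81032681  0.07146695]
[[268.81928041   0.         252.68331213]
 [  0.         268.81928041 192.35249349]
 [  0.           0.           1.        ]] [[ 2.05590701e-04  9.63822820e-01  2.66543673e-01  7.09978238e-02]
 [ 9.99999222e-01  1.29775284e-04 -1.24058815e-03  7.66129832e-04]
 [-1.23029795e-03  2.66543720e-01 -9.63822044e-01 -1.61835483e-01]
 [ 0.00000000e+00  0.00000000e+00  0.00000000e+00  1.00000000e+00]]
```

View pics/w1.png

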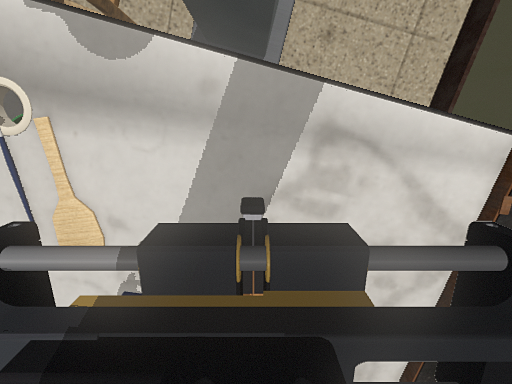

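```bash
echo '[[[0, 0, 1, 0, 0, 0, 0], [0, 0, 2, 0, 0, 0, 0], [0, 0, 3, 0, 0, 0, 0], [0, 0, 3.5, 0, 0, 0, 0], [0, 0, 3.5, 0, 0, 0, 0], [-0.2, 0, 3.5, 0, 0, 0, 0], [-0.3, 0, 3.5, 0, 0, 0, 0], [-0.4, 0, 3.5, 0, 0, 0, 0], [-0.5, 0, 3.5, 0, 0, 0, 0], [-0.6, 0, 3.5, 0, 0, 0, 0], [-0.7, 0, 3.5, 0, 0, 0, 0], [-0.8, 0, 3.5, 0, 0, 0, 0], [-0.9, 0, 3.5, 0, 0, 0, 0], [-1, 0, 3.5, 0, 0, 0, 0], [-1.08, 0, 3.5, 0, 0, 0, 0], [-1.14, 0, 3.5, 0, 0, 0, 0], [-1.14, 0, 3.5, 0, 0, 0, 0]]]' | python3 steer.py
```

```text
time_s: 3.85
position: [0.4737, 0.1642, 0.0274]
tcp_rot: [[-0.97, -0.242, 0.002], [-0.242, 0.97, 0.0], [-0.002, -0.0, -1.0]]
force: [-1.2, -0.3, 0.1]
opening: 0.003
grasp_force: 0.6
```

In the tool's units: -0.006 m is -0.12, -0.004 m is -0.08.

```bash
echo '[[[-0.04, 0, 0, 0, 0, 0, 0], [-0.08, 0, 0, 0, 0, 0, 0], [-0.12, 0, 0, 0, 0, 0, 0]]]' | python3 steer.py; echo '[[[-0.03, 0, 0, 0, 0, 0, 0], [-0.06, 0, 0, 0, 0, 0, 0]]]' | python3 steer.py
python3 - <<'E'
from rig import bot
import cv2
c=bot.capture("top")["color"];b=c[160:280,190:350,::-1]
a=bot.capture("side")["color"][150:300,180:345,::-1]
cv2.imwrite("pics/tc2.png",cv2.hconcat([cv2.resize(b,None,fx=2.4,fy=2.4*1.25,interpolation=3),cv2.resize(a,(396,360),interpolation=3)]))
E
```

```text
time_s: 4.15
position: [0.4782, 0.1654, 0.0275]
tcp_rot: [[-0.97, -0.242, -0.001], [-0.242, 0.97, -0.0], [0.001, 0.0, -1.0]]
force: [-2.7, -0.5, 1.4]
opening: 0.004
grasp_force: 1.6
time_s: 4.35
position: [0.4782, 0.1654, 0.0274]
tcp_rot: [[-0.97, -0.243, -0.007], [-0.243, 0.97, -0.001], [0.007, 0.0, -1.0]]
force: [-8.4, -3.2, 5.9]
opening: 0.005
grasp_force: 4.7
```

View pics/tc2.png

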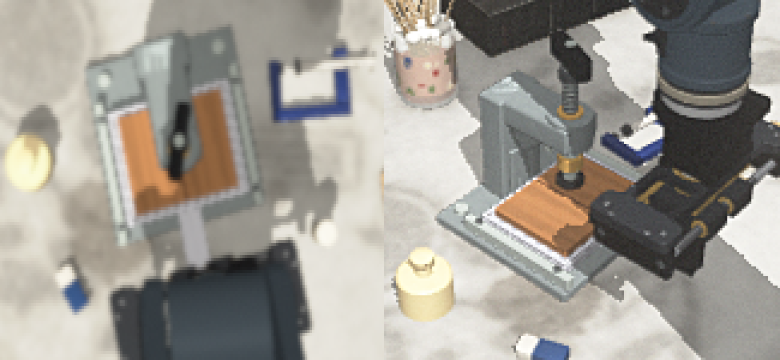

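In the tool's units: -0.131 m is -2.62, -0.03 m is -0.6, 20 degrees is 10.

```bash
echo '[[[0.3, 0, 0, 0, 0, 0, 0], [0.6, 0, 0, 0, 0, 0, 0], [0.6, 0, -1, 0, 0, 0, 0], [0.6, 0, -2, 0, 0, 0, 0], [0.6, 0, -3, 0, 0, 0, 0.7], [0.6, 0, -4, 0, 0, 3.5, 0.7], [0.4, 0, -4.5, 0, 0, 7, 0.7], [-0.6, 0.02, -4.5, 0, 0, 10, 0.7], [-1.6, 0.02, -4.5, 0, 0, 10, 0.7], [-2.62, 0.02, -4.5, 0, 0, 10, 0.7], [-2.62, 0.02, -4.5, 0, 0, 10, 0.7], [-2.62, 0.02, -4.5, 0, 0, 10, 0.7], [-2.62, 0.02, -4.5, 0, 0, 10, 0.7]]]' | python3 steer.py
python3 - <<'E'
from rig import bot
import cv2,numpy as np
s=bot.read_state();print(s["joint_positions"],s["position"],s["tcp_rot"],s["time_s"],s["moment"])
c=bot.capture("wrist");cv2.imwrite("pics/w2.png",c["color"][:,:,::-1])
np.savez("w2.npz",K=c["K"],M=c["mount"],p=s["position"],R=s["tcp_rot"])
E
```

```text
time_s: 5.75
position: [0.6076, 0.1987, 0.2523]
tcp_rot: [[-0.995, 0.104, -0.0], [0.104, 0.995, -0.0], [0.0, -0.0, -1.0]]
force: [-1.2, -0.6, -0.5]
opening: 0.679
grasp_force: 0.0
[ 8.11246642e+00  2.96548299e+01  7.79765702e+01  1.55726795e-03
  7.23886739e+01 -7.58901665e+01] [0.60759466 0.19873841 0.25233985] [[-9.94525777e-01  1.04490934e-01 -3.50506587e-04]
 [ 1.04490949e-01  9.94525837e-01 -2.37948509e-05]
 [ 3.46101511e-04 -6.02893583e-05 -9.99999938e-01]] 5.75 [ 0.11921325 -0.14714339 -0.03539095]
```

View pics/w2.png

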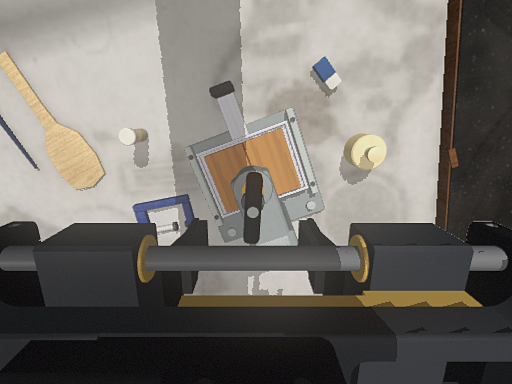

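Knob dot is at about (253,212), bar ends at (255,175) and (252,242): centred between the open fingers, tray home.

```bash
python3 - <<'E'
import numpy as np
d=np.load("w2.npz");K,M,p,R=[d[k] for k in"KMpR"]
def onz(u,v,z):
    r=np.array([(u-K[0,2])/K[0,0],-(v-K[1,2])/K[1,1],-1]);o=R@M[:3,3]+p;w=R@M[:3,:3]@r
    return o+w*(z-o[2])/w[2]
for z in(.204,.207):print(onz(253,212,z),np.degrees(np.arctan2(*(onz(255,175,z)-onz(252,242,z))[1::-1])))
# height: intersect wrist ray with top-camera ray
from h import proj,T
for z in np.arange(.195,.216,.003):print(round(z,3),proj("top",onz(253,212,z))-T(372,235))
E
```

```text
[0.61127269 0.20022077 0.204     ] 171.62914686532025
[0.61020995 0.2003241  0.207     ] 171.62914686532025
0.195 [-0.64363458 -3.00489934]
0.198 [-0.69178404 -2.61657902]
0.201 [-0.74026619 -2.22557561]
0.204 [-0.78908448 -1.8318612 ]
0.207 [-0.83824243 -1.4354075 ]
0.21 [-0.88774359 -1.03618583]
0.213 [-0.93759158 -0.63416709]
```

```bash
echo '[[[-0.026, 0.02, 0.6, 0, 0, 0.5, 0.5], [-0.026, 0.02, 1.1, 0, 0, 0.5, 0.5], [-0.026, 0.02, 1.32, 0, 0, 0.5, 0.5], [-0.026, 0.02, 1.32, 0, 0, 0.5, 0.3], [-0.026, 0.02, 1.32, 0, 0, 0.5, 0.15], [-0.026, 0.02, 1.32, 0, 0, 0.5, 0], [-0.026, 0.02, 1.32, 0, 0, 0.5, 0], [-0.026, 0.02, 1.32, 0, 0, 0.5, 0], [-0.026, 0.02, 1.32, 0, 0, 0.5, 0]]]' | python3 steer.py
python3 - <<'E'
from rig import bot
s=bot.read_state();print(s["position"],s["tcp_rot"],s["force"],s["moment"])
E
```

```text
time_s: 6.7
position: [0.6103, 0.1989, 0.1879]
tcp_rot: [[-0.993, 0.122, 0.002], [0.122, 0.993, -0.001], [-0.002, -0.001, -1.0]]
force: [-1.0, -3.3, 5.5]
opening: 0.157
grasp_force: 29.8
[0.61032382 0.1988627  0.18789507] [[-0.99250664  0.12217478  0.00197464]
 [ 0.12217227  0.992508   -0.00134497]
 [-0.00212416 -0.00109365 -0.99999715]] [-1.02980136 -3.31766106  5.54969254] [-0.5306753  -0.05935631 -0.18157068]
```

```bash
cat > m.py <<'E'
from rig import bot
import numpy as np
s=bot.read_state();R=s["tcp_rot"]
print("t",s["time_s"],"p",np.round(s["position"],4),"F",np.round(s["force"],1),"M",np.round(s["moment"],3),"yaw",round(np.degrees(np.arctan2(R[1,0],R[0,0])),2),"j6",round(s["joint_positions"][5],1),"op",round(s["opening"],3),s["tau"][5].round(3))
E
echo '[[[0, 0, -0.02, 0, 0, 3.5, 0], [0, 0, 0, 0, 0, 7, 0], [0, 0, 0.02, 0, 0, 10.5, 0], [0, 0, 0.04, 0, 0, 14, 0], [0, 0, 0.06, 0, 0, 17.5, 0], [0, 0, 0.07, 0, 0, 20, 0], [0, 0, 0.07, 0, 0, 20, 0], [0, 0, 0.07, 0, 0, 20, 0]]]' | python3 steer.py|tail -1; python3 m.py
echo '[[[0, 0, 0, 0, 0, 0, 0], [0, 0, 0, 0, 0, 0, 0], [0, 0, 0, 0, 0, 0, 0]]]' | python3 steer.py|tail -1;python3 m.py
```

```text
grasp_force: 29.9
t 7.5 p [0.61   0.1985 0.1835] F [-0.1 -5.4  3.9] M [-1.025 -0.113 -0.127] yaw 133.11 j6 -34.9 op 0.158 -0.1
grasp_force: 29.9
t 7.8 p [0.61   0.1985 0.1835] F [ 0.  -5.1  2.9] M [-1.102 -0.088 -0.109] yaw 133.11 j6 -34.9 op 0.16 -0.108
```

In the tool's units: -0.001 m is -0.02, 0.001 m is 0.02, 10 degrees is 5.

```bash
echo '[[[-0.02, -0.02, 0.01, 0, 0, 2.5, 0], [-0.02, -0.02, 0.02, 0, 0, 5, 0], [-0.02, -0.02, 0.02, 0, 0, 5, 0], [-0.02, -0.02, 0.02, 0, 0, 5, 0]]]' | python3 steer.py|tail -1; python3 m.py
echo '[[[0, 0, 0.01, 0, 0, 2.5, 0], [0, 0, 0.02, 0, 0, 5, 0], [0, 0, 0.02, 0, 0, 5, 0], [0, 0, 0.02, 0, 0, 5, 0]]]' | python3 steer.py|tail -1;python3 m.py
python3 - <<'E'
from rig import bot
import cv2
a=bot.capture("side")["color"][185:255,225:325,::-1]
cv2.imwrite("pics/s3.png",cv2.resize(a,None,fx=8,fy=8,interpolation=3))
E
```

```text
grasp_force: 29.9
t 8.2 p [0.6099 0.1981 0.1824] F [-1.  -3.5  3.6] M [-0.755 -0.126 -0.065] yaw 123.15 j6 -25.1 op 0.158 -0.087
grasp_force: 29.9
t 8.6 p [0.6098 0.1981 0.1813] F [-0.7 -3.8  3.7] M [-0.86  -0.136 -0.109] yaw 113.15 j6 -15.1 op 0.158 -0.084
```

View pics/s3.png

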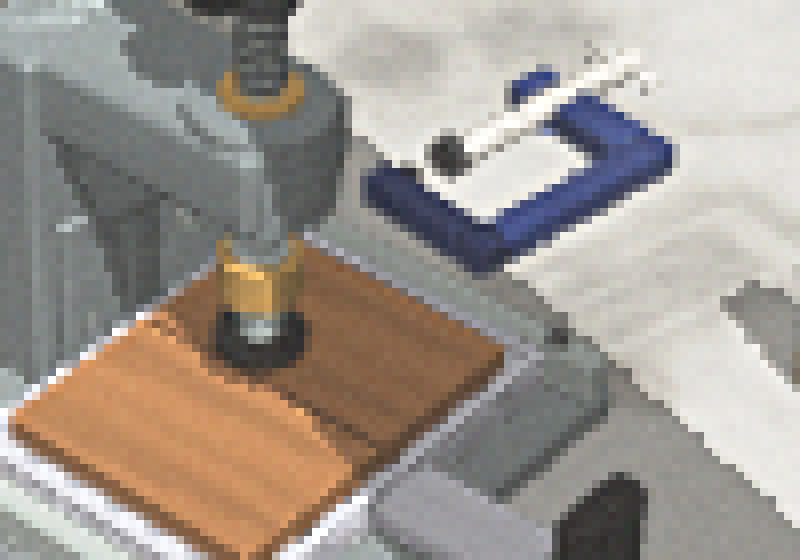

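The pad's lowest rim point is at crop (262,375), i.e. px (257.8,231.9); the sleeve's lower end is about crop row 318. It looks close to the panel.

```bash
python3 - <<'E'
from h import *
for xy in((.608,.199),(.610,.199),(.606,.199)):
  for z in(.028,.033,.038,.043,.048):
    th=np.linspace(0,6.28,200);P=np.array([proj("side",np.array([xy[0]+.014*np.cos(t),xy[1]+.014*np.sin(t),z])) for t in th])
    i=P[:,1].argmax();print(xy,z,((P[i]-[225,185])*8).round(0),(P[:,0].min()*8-1800).round(),(P[:,0].max()*8-1800).round())
# sanity: panel edges: known home corners at z=.033 about axis
u=np.array([.970,.242]);v=np.array([-.242,.970])
for a,b in((-.045,.0595),(-.045,-.0595),(.045,-.0595),(.045,.0595)):print("corner",((proj("side",np.r_[np.array([.608,.199])+a*u+b*v,.033])-[225,185])*8).round())
print("nut",((proj("side",np.array([.608,.199,.136]))-[225,185])*8).round())
E
```

```text
(0.608, 0.199) 0.028 [265. 419.] 217.0 313.0
(0.608, 0.199) 0.033 [265. 406.] 217.0 314.0
(0.608, 0.199) 0.038 [265. 393.] 216.0 314.0
(0.608, 0.199) 0.043 [266. 379.] 216.0 314.0
(0.608, 0.199) 0.048 [266. 366.] 216.0 314.0
(0.61, 0.199) 0.028 [261. 416.] 213.0 309.0
(0.61, 0.199) 0.033 [261. 402.] 213.0 309.0
(0.61, 0.199) 0.038 [261. 389.] 212.0 310.0
(0.61, 0.199) 0.043 [261. 375.] 212.0 310.0
(0.61, 0.199) 0.048 [261. 362.] 212.0 310.0
(0.606, 0.199) 0.028 [269. 423.] 221.0 317.0
(0.606, 0.199) 0.033 [270. 410.] 220.0 318.0
(0.606, 0.199) 0.038 [270. 396.] 220.0 318.0
(0.606, 0.199) 0.043 [270. 383.] 220.0 318.0
(0.606, 0.199) 0.048 [270. 369.] 220.0 318.0
corner [250. 553.]
corner [514. 339.]
corner [278. 218.]
corner [ 10. 410.]
nut [266.  82.]
```

In the tool's units: 0.0044 m is 0.088, 0.0036 m is 0.072, 8 degrees is 4.

```bash
echo '[[[0, 0, 0.018, 0, 0, 4, 0], [0, 0, 0.036, 0, 0, 8, 0], [0, 0, 0.054, 0, 0, 12, 0], [0, 0, 0.072, 0, 0, 16, 0], [0, 0, 0.088, 0, 0, 20, 0], [0, 0, 0.088, 0, 0, 20, 0], [0, 0, 0.088, 0, 0, 20, 0]]]' | python3 steer.py|tail -1; python3 m.py
echo '[[[0, 0, 0.018, 0, 0, 4, 0], [0, 0, 0.036, 0, 0, 8, 0], [0, 0, 0.044, 0, 0, 10, 0], [0, 0, 0.044, 0, 0, 10, 0], [0, 0, 0.044, 0, 0, 10, 0]]]' | python3 steer.py|tail -1; python3 m.py
python3 - <<'E'
from rig import bot
import cv2
a=bot.capture("side")["color"];cv2.imwrite("pics/full4.png",a[:,:,::-1]);a=a[185:255,225:325,::-1]
cv2.imwrite("pics/s4.png",cv2.resize(a[20:65,15:65],None,fx=12,fy=12,interpolation=3))
E
```

```text
grasp_force: 29.9
t 9.35 p [0.6093 0.1981 0.1768] F [-1.4 -4.8  4.9] M [-0.978  0.139 -0.225] yaw 73.1 j6 24.9 op 0.156 -0.186
grasp_force: 29.9
t 9.85 p [0.6091 0.1982 0.1746] F [-2.5 -5.   5.4] M [-0.96   0.288 -0.042] yaw 53.12 j6 44.9 op 0.16 -0.069
```

View pics/s4.png

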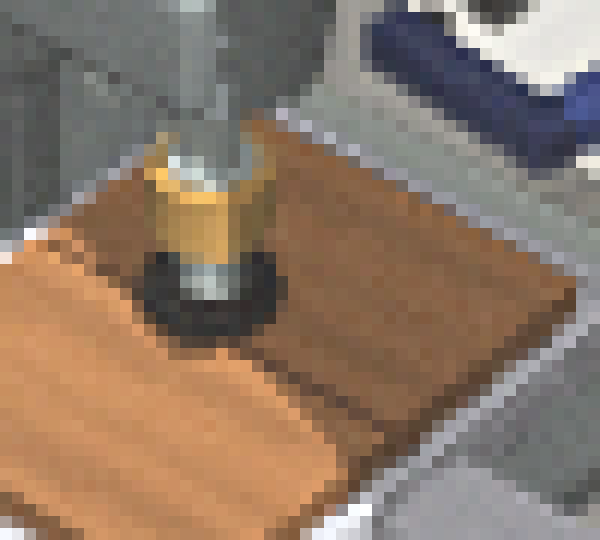

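```bash
cat > pr.py <<'E'
from rig import bot
import numpy as np,sys
I=[];M=[];t=[];F=[]
for i in range(int(sys.argv[1]) if len(sys.argv)>1 else 4):
    I.append(bot.capture("side")["color"].astype(float).mean(2));s=bot.read_state();M.append(s["moment"][2]);t.append(s["tau"][5]);F.append(s["force"])
I=np.mean(I,0);R=s["tcp_rot"]
def edges(c0,c1,r0,r1):
    p=I[r0:r1,c0:c1].mean(1);return p.round(0).astype(int)
g=I[226:240,252:263]
E=[]
for c in range(g.shape[1]):
    p=g[:,c];k=p.argmin();h=p[k:].max();m=(p[k]+h)/2;j=k+np.where(p[k:]>m)[0][0];E.append(226+j-1+(m-p[j-1])/(p[j]-p[j-1]))
print("t",s["time_s"],"z",s["position"][2].round(4),"F",np.mean(F,0).round(1),"Mz %.3f+-%.3f tau %.3f"%(np.mean(M),np.std(M),np.mean(t)),"yaw",np.degrees(np.arctan2(R[1,0],R[0,0])).round(1),"edge",np.round(E,2),np.mean(E[2:8]).round(2))
E
python3 pr.py
echo '[[[0, 0, 0.01, 0, 0, 2.5, 0], [0, 0, 0.022, 0, 0, 5, 0], [0, 0, 0.022, 0, 0, 5, 0], [0, 0, 0.022, 0, 0, 5, 0]]]' | python3 steer.py>/dev/null;python3 pr.py
echo '[[[0, 0, 0.01, 0, 0, 2.5, 0], [0, 0, 0.022, 0, 0, 5, 0], [0, 0, 0.022, 0, 0, 5, 0], [0, 0, 0.022, 0, 0, 5, 0]]]' | python3 steer.py>/dev/null;python3 pr.py
```

```text
t 10.1 z 0.1746 F [-1.3 -4.3  5.8] Mz -0.057+-0.034 tau -0.074 yaw 53.1 edge [231.61 232.53 233.62 233.79 233.83 233.81 233.34 233.72 234.32 234.72
 235.55] 233.68
t 10.7 z 0.1735 F [-2.1 -3.8  5.5] Mz -0.103+-0.021 tau -0.104 yaw 43.1 edge [232.62 232.89 233.73 233.9  233.86 234.12 234.18 234.08 234.62 235.09
 232.98] 233.98
t 11.3 z 0.1723 F [-1.8 -3.8  5.3] Mz -0.086+-0.025 tau -0.104 yaw 33.1 edge [232.57 233.67 233.92 234.08 234.22 234.23 234.26 234.3  234.63 235.05
 235.53] 234.17
```

```bash
echo '[[[0, 0, 0.01, 0, 0, 2.5, 0], [0, 0, 0.022, 0, 0, 5, 0], [0, 0, 0.022, 0, 0, 5, 0], [0, 0, 0.022, 0, 0, 5, 0]]]' | python3 steer.py>/dev/null;python3 pr.py
echo '[[[0, 0, 0.01, 0, 0, 2.5, 0], [0, 0, 0.022, 0, 0, 5, 0], [0, 0, 0.022, 0, 0, 5, 0], [0, 0, 0.022, 0, 0, 5, 0]]]' | python3 steer.py>/dev/null;python3 pr.py
echo '[[[0, 0, 0.01, 0, 0, 2.5, 0], [0, 0, 0.022, 0, 0, 5, 0], [0, 0, 0.022, 0, 0, 5, 0], [0, 0, 0.022, 0, 0, 5, 0]]]' | python3 steer.py>/dev/null;python3 pr.py
```

```text
t 11.9 z 0.1712 F [-2.1 -3.7  5.6] Mz -0.101+-0.021 tau -0.104 yaw 23.1 edge [232.88 233.66 234.11 234.3  234.72 234.81 234.37 234.27 234.7  235.03
 235.57] 234.43
t 12.5 z 0.1701 F [-1.6 -3.6  5.4] Mz -0.123+-0.027 tau -0.104 yaw 13.1 edge [233.03 233.83 234.29 234.59 235.1  235.14 234.59 234.85 234.88 234.97
 235.55] 234.76
t 13.1 z 0.169 F [-2.5 -2.9  5. ] Mz -0.120+-0.013 tau -0.104 yaw 3.1 edge [233.13 234.07 234.6  235.2  235.33 235.34 235.3  235.27 234.96 234.95
 235.52] 235.17
```

In the tool's units: 0.0011 m is 0.022, 0.0005 m is 0.01, 10 degrees is 5.

```bash
echo '[[[0, 0, 0.01, 0, 0, 2.5, 0], [0, 0, 0.022, 0, 0, 5, 0], [0, 0, 0.022, 0, 0, 5, 0], [0, 0, 0.022, 0, 0, 5, 0]]]' | python3 steer.py>/dev/null;python3 pr.py
echo '[[[0, 0, 0.01, 0, 0, 2.5, 0], [0, 0, 0.022, 0, 0, 5, 0], [0, 0, 0.022, 0, 0, 5, 0], [0, 0, 0.022, 0, 0, 5, 0]]]' | python3 steer.py>/dev/null;python3 pr.py
```

```text
t 13.7 z 0.1679 F [-2.2 -2.8  5.5] Mz -0.095+-0.021 tau -0.104 yaw -6.9 edge [233.8  234.32 234.83 235.39 235.45 235.41 235.38 235.31 235.27 235.03
 235.51] 235.3
t 14.3 z 0.1668 F [-2.5 -2.4  5.7] Mz -0.073+-0.014 tau -0.071 yaw -16.9 edge [233.79 234.51 235.18 235.4  235.4  235.64 235.39 235.38 235.25 235.04
 235.51] 235.4
```

```bash
echo '[[[0, 0, 0.01, 0, 0, 2.5, 0], [0, 0, 0.022, 0, 0, 5, 0], [0, 0, 0.022, 0, 0, 5, 0], [0, 0, 0.022, 0, 0, 5, 0]]]' | python3 steer.py>/dev/null;python3 pr.py
```

```text
t 14.9 z 0.1657 F [-2.1 -2.3  5.3] Mz -0.048+-0.016 tau -0.057 yaw -26.9 edge [233.71 234.45 235.19 235.4  235.41 235.62 235.42 235.38 235.26 235.02
 235.49] 235.4
```

In the tool's units: 0.0008 m is 0.016, 0.0004 m is 0.008, 7 degrees is 3.5.

```bash
echo '[[[0, 0, 0.008, 0, 0, 2, 0], [0, 0, 0.016, 0, 0, 3.5, 0], [0, 0, 0.016, 0, 0, 3.5, 0], [0, 0, 0.016, 0, 0, 3.5, 0], [0, 0, 0.016, 0, 0, 3.5, 0], [0, 0, 0.016, 0, 0, 3.5, 0]]]' | python3 steer.py>/dev/null;python3 pr.py
```

```text
t 15.7 z 0.165 F [-1.7 -2.1  5.7] Mz 0.047+-0.029 tau 0.041 yaw -33.9 edge [233.75 234.51 235.21 235.37 235.41 235.63 235.42 235.38 235.3  235.06
 235.47] 235.4
```

In the tool's units: 0.0004 m is 0.008, 0.0002 m is 0.004, 4 degrees is 2.

```bash
echo '[[[0, 0, 0.004, 0, 0, 1, 0], [0, 0, 0.008, 0, 0, 2, 0], [0, 0, 0.008, 0, 0, 2, 0], [0, 0, 0.008, 0, 0, 2, 0], [0, 0, 0.008, 0, 0, 2, 0]]]' | python3 steer.py>/dev/null;python3 pr.py
echo '[[[0, 0, 0, 0, 0, 0, 0.2], [0, 0, 0, 0, 0, 0, 0.35], [0, 0, 0, 0, 0, 0, 0.5], [0, 0, 0, 0, 0, 0, 0.5], [0, 0, 0, 0, 0, 0, 0.5], [0, 0, -0.4, 0, 0, 0, 0.5], [0, 0, -1.2, 0, 0, 0, 0.5], [0, 0, -2, 0, 0, 0, 0.5], [0, 0, -2, 0, 0, 0, 0.5], [0, 0, -2, 0, 0, 0, 0.5]]]' | python3 steer.py>/dev/null; python3 pr.py
python3 - <<'E'
from rig import bot
import cv2
a=bot.capture("side")["color"][:,:,::-1];cv2.imwrite("pics/f5.png",a)
a=cv2.resize(a[205:250,235:290],None,fx=10,fy=10,interpolation=3)
b=cv2.resize(cv2.imread("pics/side0.png")[205:250,235:290],None,fx=4,fy=4,interpolation=3)
b=cv2.copyMakeBorder(b,0,a.shape[0]-b.shape[0],0,0,0)
cv2.imwrite("pics/s5.png",cv2.hconcat([a,b]))
E
```

```text
t 16.4 z 0.1645 F [-1.9 -1.5  5.7] Mz 0.108+-0.012 tau 0.100 yaw -37.9 edge [233.75 234.53 235.18 235.39 235.39 235.63 235.44 235.4  235.25 235.07
 235.49] 235.4
t 17.6 z 0.2626 F [ 0.4 -0.1 -0.1] Mz -0.032+-0.032 tau -0.001 yaw -38.0 edge [233.79 234.53 235.17 235.39 235.4  235.61 235.42 235.39 235.13 234.53
 234.79] 235.4
```

View pics/s5.png

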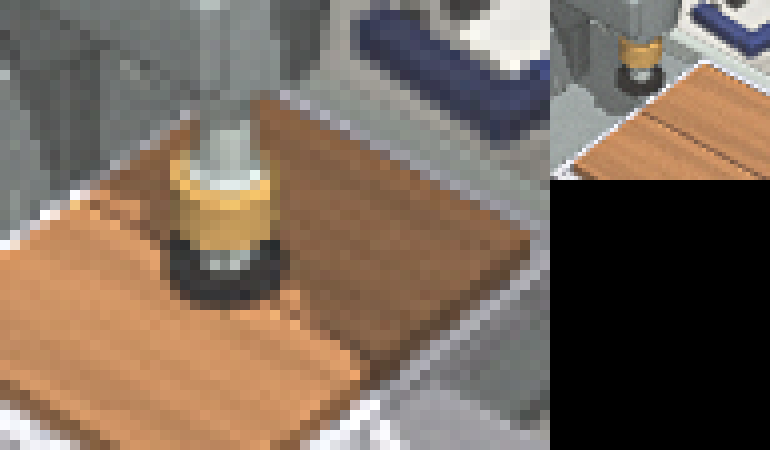

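```bash
python3 - <<'E'
import cv2,numpy as np
for f,r0 in(("side0",208),("full4",211),("f5",214)):
    I=cv2.imread(f"pics/{f}.png").astype(int);print(f,r0)
    for r in range(r0,r0+24):print(r,I[r,250:266].mean(1).round().astype(int)if 0 else I[r,251:265].mean(1).round().astype(int),(I[r,251:265,2]-I[r,251:265,0]))
E
```

```text
side0 208
208 [108 115 112 111 132 133 121 133 137 131 130 132 129 122] [-1 -4 -2 -4 -1 -2 -4 -7 -5 -5 -4 -5 -1 -2]
209 [112 112 111 115 132 133 120 136 136 132 131 129 125 127] [-2 -5 -4 -3 -6 -4 -2 -4 -3 -4 -1 -5 -6 -4]
210 [111 112 109 115 131 131 118 132 132 130 133 135 120 120] [-2 -3 -1 -1 -4 -6 -6 -5 -4 -3 -3 -4 -2 -6]
211 [112 111 112 114 135 128 118 131 133 136 127 132 122 114] [ 1 -2 -3 -5 -6 -5  0 -4 -8 -8 -3 -7 -5 -4]
212 [100 102 108 112 132 132 111 131 133 136 129 127 124 120] [-1  0 -7 -6 -7 -4 -1 -5 -5 -5 -7 -5 -4 -6]
213 [121 111  90 102 128 122 114 128 128 132 132 127 160 143] [-6  2  0 -7 -7 -6 -2 -5 -5 -4 -6 -3 -4 -2]
214 [110 107 108  93 109  98 134 136 128 117 111  89 131 151] [-10  52  38   6  -4  -6  -9 -11 -11  -8  38  41   4  -2]
215 [112  97 119 117 125 123 130 130 109 117 120  97 139 143] [-12  47  85  53  30   1  -3  -4  -3  50  86  75   1  -4]
216 [106  92  96 113 121 121 118 117 112 178 168 126 140 144] [-12  38  65  76  84  70  68  69  76 135 123 101   7  -3]
217 [112  93  97 117 142 155 168 169 153 139 134 117 125 146] [ -8  38  57  78  95 115 124 125
[... 6418 characters left out ...]
 -3  1  3  6 -1 20 52]
232 [94 52 60 57 54 77 81 82 55 60 58 55 80 97] [60  6 -2  5  3  5  2  2  3  5  4 -5 40 55]
233 [129  66  53  59  63  62  56  54  60  60  64  52 104 110] [86 30 -3  1  2  1  5  4  5  4 -2  3 63 71]
234 [148 109  64  53  53  54  53  57  45  56  67  85 154 164] [109  69  24   4  -3  -2  -3  -2  -4   6  21  43 109 118]
235 [142 150 133  92  75  70  64  74  78 100 143 110 127 148] [105 107  86  48  29  27  15  31  30  59 102  73  90 108]
236 [150 144 148 153 152 154 130 157 168 164 159 177 134 106] [105 105 105 111 108 113  89 112 124 122 116 124  90  65]
237 [156 159 150 153 150 149 148 145 146 156 156 159 152 176] [109 107 109 110 106 102 102  98 102 108 114 109 113 119]
```

```bash
python3 -c "
from rig import bot
print(bot.hand_in())"
```

```text
the job is handed in; nothing more can be done
None
```

I pushed the tray fully home and screwed the press down until the pad sat about 3 mm into its sleeve (an estimated 2.3–3.6 mm, roughly 11–15 N). I then released the knob, moved the hand clear and handed the job in at about 18 s; no verdict was returned.

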